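# Probe the sloping guide tube and read the gauge rod under the lens

## Task

Swing the reading lens on its arm until it stands squarely over the white disc of its stand, then take the gauge rod from its wooden cradle, push it tip first into the sloping guide tube until its collar stops against the mouth, and draw it right out again. Finish while holding the rod: keep it still and level in the gripper with its tip in the gap between white disc and lens, close to the middle of the lens, touching neither. Leave the lens over the disc and the dish, tape, wash bottle and box around the work where they are.

Things in the scene. Friction and masses are not known exactly. Their poses are not given: they have to be found in the camera images.
- lens_arm (a joint): swivel of the lens arm about the upright post of the reading stand, rad. 0: the lens is exactly over the white disc; positive: swung to the robot's right (anticlockwise seen from above). Range -1.2 to 1.2, no stop or click at 0; it starts between 0.45 and 0.8. A friction hinge (0.12 N m, under 1 N at the peg) that stays where it is left
- lens_hinge (a point): the swivel axis (vertical), on top of the post at the height of the lens plane, 190 mm above the bench. The post is 16 mm thick, the black hub round the axis 30 mm
- lens_center (a point): middle of the lens, 130 mm from the swivel axis, 190 mm above the bench. Level black ring, 80 mm across and 10 mm high, with clear glass
- lens_peg (a point): top end of the upright black peg by which the lens arm is moved: 14 mm thick, its axis 182 mm from the swivel axis on the far side of the lens from the post. It stands free for 38 mm above a small tab; top 232 mm above the bench
- plate_center (a point): middle of the top of the white reading disc, 72 mm across, 16 mm above the bench, on the grey base of the reading stand (210x110x12 mm, fixed). The lens underside is 185 mm above the bench
- reading_stand: the fixed reading stand with post and lens arm. Origin on the bench under the white disc's middle; its x axis points from the disc to the post, which stands 130 mm off; z up. Base plate from x = -50 to +160 mm, 110 mm wide
- gauge_rod: rod 227 mm long, 100 to 155 g, level in its cradle, axis 125 mm above the bench. Origin: on its axis, middle of the black handle (16x16 mm, 70 long: grip here; it balances 13 mm ahead); +x along the axis to the tip, z up. Ahead: thin neck, brass collar 34 mm across, 8 thick, then 90 mm of 10 mm steel shaft with coned tip. Behind: 10 mm tail, 20 mm end knob, to x = -72 mm
- rod_tip (a point): the tip of the gauge rod, on the axis, 155 mm from the body's origin
- rod_collar (a point): centre of the collar's front (tip side) face, 65 mm from the body's origin, 90 mm behind the tip
- cradle: fixed wooden cradle, base 195x55x10 mm; origin on the bench under the handle's middle, +x along the rod towards the tip. Two posts with open-topped notches 12 mm wide, at x = -47 and +100 mm, cheeks to 136 mm above the bench; the handle is free on both sides
- guide_tube: steel guide tube fixed at a slope of 40 degrees. Origin at the centre of its mouth, 140 mm above the bench; +x runs down the bore. Bore 16 mm, 100 mm deep, widening to 26 mm over the first 13 mm as a funnel; flange at the mouth 44 mm across, on which the collar stops
- tube_stand: fixed grey stand of the guide tube: base 75x165x12 mm, a thin upright under the mouth and a housing 70x55 mm, 95 mm high, at the tube's lower end. Origin on the bench under the mouth, its y axis points the way the tube slopes down; z up
- beaker_b: fixed glass beaker with loose glass tubes leaning in it, in the middle between the task's things: an obstacle. 118 mm across, 148 mm high, tubes to about 210 mm; origin under its centre
- petri_dish: bystander, leave it: clear round dish, 90 mm across, 18 mm high, right of the cradle; origin under its centre
- tape_roll: bystander, leave it: roll of tape, 55 mm across, 18 mm high, lying in front of the glass beaker; origin under its centre
- wash_bottle: bystander, leave it: white soft bottle with bent spout, 61x84x176 mm, far left; origin under its centre
- slide_box: bystander, leave it: small box, 31x81x52 mm, right; origin under its centre
Mind the look-alikes: they are no part of the job. Leave any blue or red look-alike of the tube_stand alone.

How it is judged (in metres and radians):
On the way, in this order (a step that is already met when the one before it is completed fails the run):
1. the lens stands over the white disc (within 16 mm) while the rod still lies in its cradle (horizontal distance between lens_center and plate_center below 0.016 m and distance of gauge_rod from where it was at the start of the episode below 0.03 m), for 0.2 s.
2. the rod is in the guide tube with its collar stopped against the mouth (within 4 mm) (x of rod_collar in the frame of guide_tube above -0.004 m and distance between rod_collar and guide_tube below 0.008 m and angle between the x axis of gauge_rod and the x axis of guide_tube, either way round below 0.1 rad), for 0.2 s.
3. the rod is drawn right out of the tube (x of rod_tip in the frame of guide_tube below -0.01 m), for 0.1 s.
At the end, for the whole second after the job is handed in: Gripper holds the rod still (under 30 mm/s), level within 0.12 rad, touching no stand or cradle; tip within 20 mm of the lens's vertical axis and 30 to 175 mm above the bench; lens within 16 mm of straight over the disc (horizontal distance between lens_center and plate_center below 0.016 m and horizontal distance between rod_tip and lens_center below 0.02 m and height (world z) of rod_tip between 0.03 and 0.175 m and angle between gauge_rod's own x axis and vertical between 1.4508 and 1.6908 rad and contact force between gauge_rod and the fingers above 0.5 N and contact force between gauge_rod and reading_stand below 0.05 N and contact force between gauge_rod and cradle below 0.05 N and contact force between gauge_rod and tube_stand below 0.05 N and linear speed of gauge_rod below 0.03 m/s and angular speed of gauge_rod below 0.15 rad/s); the arm keeps its last pose, push and grip.
It fails at once if the petri dish is moved more than 40 mm (distance of petri_dish from where it was at the start of the episode above 0.04 m).
It fails at once if the tape roll is moved more than 40 mm (distance of tape_roll from where it was at the start of the episode above 0.04 m).
It fails at once if the wash bottle is moved more than 40 mm (distance of wash_bottle from where it was at the start of the episode above 0.04 m).
It fails at once if the slide box is moved more than 40 mm (distance of slide_box from where it was at the start of the episode above 0.04 m).
It also fails if it takes over 72 s, if anything falls off the work surface, if the arm or the gripper's body presses on something with over 40 N, if the wrist force passes 120 N, or if a joint passes its speed limit or range.

## Robot

A 6-joint arm with a two-finger parallel gripper is mounted at the origin on a cart in front of the work surface, level with it; the furniture and walls round the work are solid. World frame = base frame: x ahead of the robot, y to its left, z up, the work surface at z = 0. Lengths are in mm, angles in rad, forces in N, time in s.
With the tool pointing down it reaches from about 350 to 975 mm from the base axis. Payload 7.1 kg.
Tool frame: the origin (TCP) lies at the very end of the fingers, on their centre line; the grasp point (between the pads) lies 19 mm behind it; z points along the fingers, y is the line along which they close (so a half turn about z gives the same grasp; the last joint's range is limited). The gripper opens to 88 mm and grips with 3 to 60 N. Pads are 20 mm wide; open, the fingers measure 115 mm over their backs; the gripper's body (75 mm by 178 mm) begins 61 mm behind the grasp point.
Start: joints at [-0.019, 0.423, 1.63, -0, 1.089, -0.019], TCP at [624.984, 0.026, 222.675] pointing down, gripper open.
Joint ranges: [-3, 3], [-0.9, 2.11], [0.09, 2.58], [-1.31, 4.45], [0.11, 2.69], [-2.54, 2.54]. Speed limits (rad/s): [2.39, 2.39, 3.01, 3.14, 3.14, 3.14].

## Interface

Orientations are given as a rotation vector (axis times angle).
In Python, from workcell import * gives the robot as it stands.
- The arm moves only by the tool step_arm, never from a script. Its argument "deltas" is a list of rows, each a list of 3 entries, a list of its own where there are three numbers: the shift along the tool's x, y, z in units of 300 mm (1.0 is 300 mm), then the turn, a rotation vector about the tool's x, y, z in units of 1.5 rad (1.0 is 1.5 rad), then the gripper command: -1 is shut, 1 is fully open, values between are in proportion. In form: [[[dx, dy, dz], [rx, ry, rz], gripper], ...]. A call has 1 to 20 rows; each row is the pose to reach, as a shift and turn from the pose commanded when the call began, along the tool's axes at that moment; what a row does not reach only later rows make up. A row lasts 1/12 s, in which the tool goes at most 41.7 mm and 7.16 degrees, less where a joint would pass 70% of its speed; a pose out of reach is approached as far as the arm can. A call with a number of a shift or a turn outside -1 to 1 is refused whole. A call with a gripper value outside its range is refused whole. The fingers move at their own pace and stop on an object; the grip force is fixed at half the most. Time passes only in rows, so rows that repeat a pose let the fingers close. It gives the time, the measured TCP pose, the force, the opening and the grip force at its end, in the units of the state.
- get_obs(): the state, without advancing time (a new reading comes with each control period).
- get_image(name): name is "scene" or "side" or "wrist"; returns a dict with "pixels" (420x560x3 uint8, red, green, blue), "fx", "fy", "cx", "cy" (pixels), "T" (4x4, takes a point from camera to world coordinates). Camera axes: x right, y down, z forward; pixel columns grow to the right and rows downward; lengths in mm; the calibration is good to about 2 mm. A picture is of the moment at which its call begins. There is no depth.
- close_job(): hands the job in; it is judged then, once.
The state is a dict: "t": time; "qpos": joint angles; "qvel": joint speeds; "joint_torque": joint torques, N m; "ee_pos": TCP position; "orientation": TCP orientation; "ft_force": force on the tool from outside, world axes, zero at the start; "moment": the same for the moment, N m; "width": finger opening in mm; "grasp_force": force on a finger pad.
Only numpy, scipy, OpenCV 4.12 (cv2) and the standard library are available. Lean on these libraries where they do the work, as an engineer would, in place of code of your own. Each camera call takes 0.05 s, during which the arm holds its last target. There are 200 camera calls.

## Working session

There is one attempt and no reset: what is moved stays moved. The work goes in short steps, Python scripts to look and compute and a tool call to move; the robot and the scene stay as the last step left them, time stands still between calls to the robot, and variables do not carry over. Pictures are saved under pics/ and viewed, at most 10 in all, crops included, and the job is handed in when it is done.

Besides the shell and the picture viewer there is one more tool, called after ">>>" as name(argument=value, ...), one argument or row to a line, values as JSON. step_arm: Moves the arm, as the interface text tells. Its arguments: {"type":"object","properties":{"deltas":{"type":"array","items":{"type":"array"}}},"required":["deltas"]}

```bash
mkdir -p pics
python3 - <<'E'
from workcell import *
import cv2,numpy as np
print(get_obs())
for n in ("scene","side","wrist"):
    d=get_image(n); cv2.imwrite(f"pics/{n}0.png",cv2.resize(d["pixels"][:,:,::-1],(800,600),interpolation=cv2.INTER_CUBIC)); cv2.imwrite(f"pics/{n}0_raw.png",d["pixels"][:,:,::-1])
    print(n,d["fx"],d["fy"],d["cx"],d["cy"],np.round(d["T"],4).tolist())
E
```

```text
{'t': 0.0, 'qpos': array([-1.89935698e-02,  4.23826117e-01,  1.63066489e+00, -1.66844752e-06,
        1.08858222e+00, -1.89950742e-02]), 'qvel': array([ 0.00034776,  0.00036144,  0.00048107, -0.00044333, -0.00025072,
        0.00130921]), 'joint_torque': array([ 1.28069914e-03, -5.44622147e+01, -2.73670936e+01,  6.42951974e-02,
        2.27214623e-02, -1.51321510e-04]), 'ee_pos': array([6.24462382e+02, 3.94926902e-02, 2.21920747e+02]), 'orientation': array([-2.22068516e+00, -2.22069022e+00,  1.61409269e-03]), 'ft_force': array([-0.35421542,  0.49195599,  0.25687691]), 'moment': array([-0.00105215, -0.03548348,  0.02324379]), 'grasp_force': 0.0, 'width': 87.78473056026675}
scene 516.0081867486876 516.0081867486876 275.21306736789643 214.77067034101265 [[-0.8328, -0.2814, 0.4768, -521.7194], [-0.5536, 0.4338, -0.7109, 1380.244], [-0.0068, -0.856, -0.517, 1258.4089], [0.0, 0.0, 0.0, 1.0]]
side 475.6224601089329 475.6224601089329 281.6263748483139 209.424489787158 [[0.9391, -0.2967, 0.1734, 215.9222], [-0.3436, -0.8186, 0.4602, -906.7551], [0.0054, -0.4917, -0.8707, 1664.5908], [0.0, 0.0, 0.0, 1.0]]
wrist 344.5305109419686 344.5305109419686 283.2329956315008 206.55537891516184 [[1.0, 0.0001, -0.0005, 623.9276], [-0.0001, -0.9528, -0.3037, 83.8644], [-0.0005, 0.3037, -0.9528, 383.6165], [0.0, 0.0, 0.0, 1.0]]
```

View pics/scene0.png

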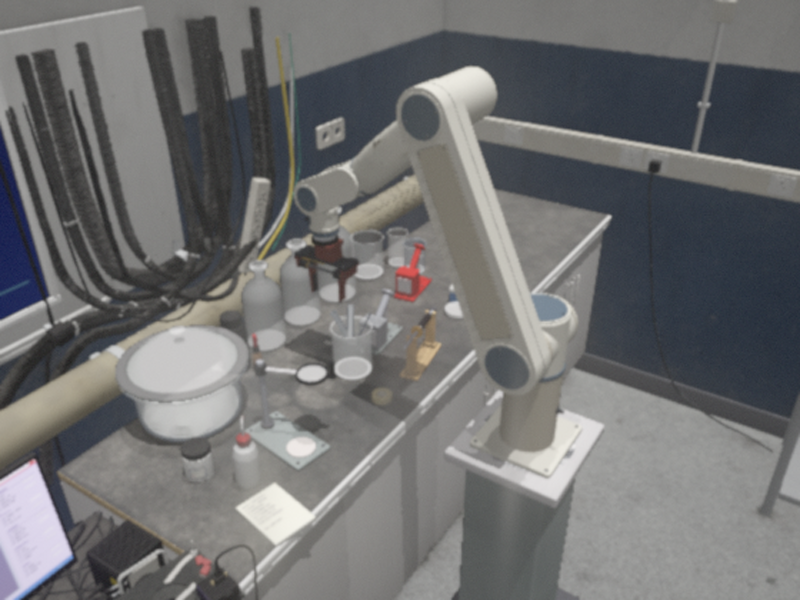

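View pics/side0.png

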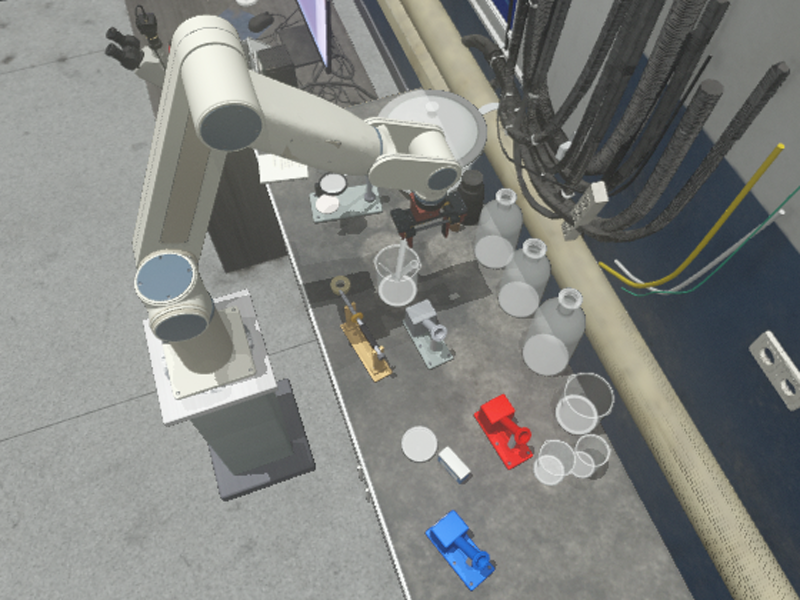

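The scene view shows the reading stand (white disc about 300,447; hub 260,366; lens 312,373), the cradle at 425,350 and the tube stand at 378,328. The side view shows the disc at 327,204, the cradle at 365,345 and the grey tube stand at 430,330. I'll enlarge both.

Run:
```python
import cv2
a=cv2.imread("pics/side0_raw.png")[105:275,195:335]; cv2.imwrite("pics/c1.png",cv2.resize(a,None,fx=3.5,fy=3.5,interpolation=cv2.INTER_CUBIC))
a=cv2.imread("pics/scene0_raw.png")[215:335,160:320]; cv2.imwrite("pics/c2.png",cv2.resize(a,None,fx=5,fy=5,interpolation=cv2.INTER_CUBIC))
```

```text
(no output)
```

View pics/c1.png

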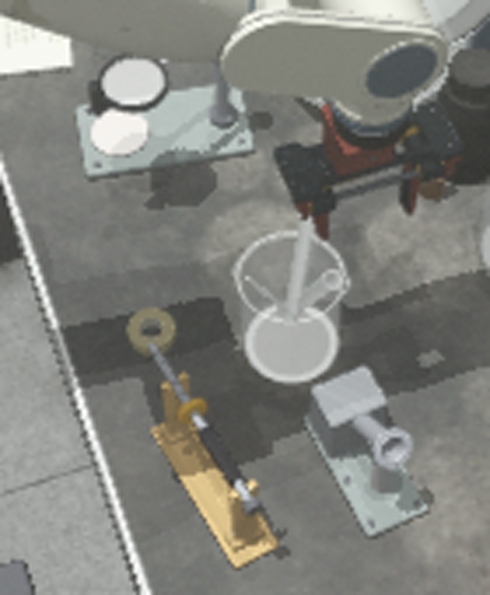

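View pics/c2.png

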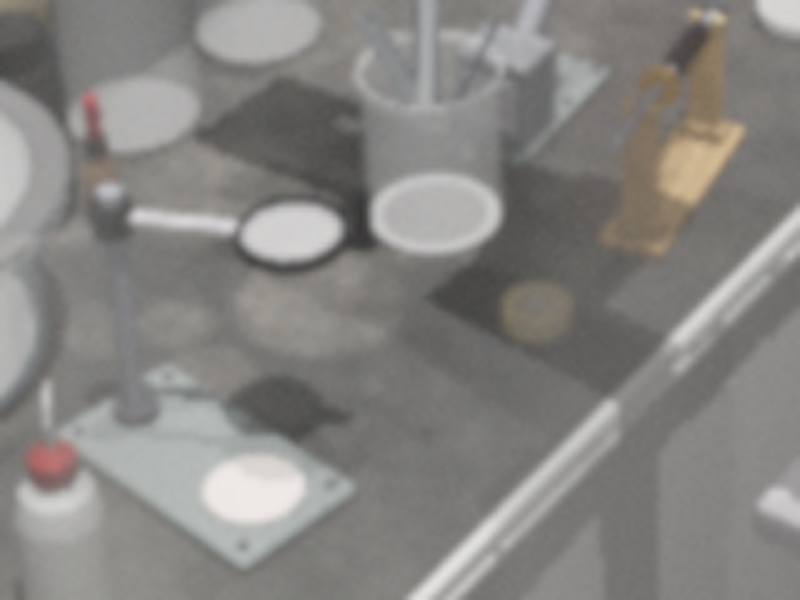

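Side crop: disc (119,131), lens (134,82), rod collar (193,409), knob (252,497), tip (152,345), tube mouth (393,447). Scene crop: disc (254,488), hub (110,195), lens (291,232), post foot (137,405), knob (713,17).

```bash
cat > h.py <<'E'
import numpy as np
C={"scene":(516.008,275.213,214.771,np.array([[-0.8328,-0.2814,0.4768,-521.7194],[-0.5536,0.4338,-0.7109,1380.244],[-0.0068,-0.856,-0.517,1258.4089]])),
"side":(475.622,281.626,209.424,np.array([[0.9391,-0.2967,0.1734,215.9222],[-0.3436,-0.8186,0.4602,-906.7551],[0.0054,-0.4917,-0.8707,1664.5908]]))}
def atz(n,u,v,z,T=None,f=None,cx=None,cy=None):
    if T is None: f,cx,cy,T=C[n]
    d=T[:3,:3]@[(u-cx)/f,(v-cy)/f,1]; o=T[:3,3]
    return o+d*(z-o[2])/d[2]
E
python3 - <<'E'
from h import *
s=lambda x,y:("side",x/3.5+195,y/3.5+105)
c=lambda x,y:("scene",x/5+160,y/5+215)
for nm,p,z in [("disc",s(119,131),16),("disc",c(254,488),16),("lens",s(134,82),190),("lens",c(291,232),190),("hub",c(110,190),200),("foot",s(223,118),14),("foot",c(137,410),14),
 ("bc",s(80,112),12),("bc",s(255,150),12),("bc",s(90,177),12),("bc",c(355,487),12),("bc",c(243,568),12),("bc",c(165,365),12),
 ("mouth",s(393,447),140),("tsb",s(428,507),12),("tsb",s(372,535),12),("tsb",s(305,425),12),("hous",s(348,395),95),
 ("collar",s(193,409),125),("collar",c(657,88),125),("knob",s(252,500),125),("knob",c(713,17),125),("tip",s(150,345),125),
 ("crb",s(240,567),10),("crb",s(280,545),10),("crb",s(152,432),10),("crb",c(605,235),10),("crb",c(655,253),10),("crb",c(745,128),10),
 ("tape",s(151,330),9),("tape",c(537,310),9),("beak",s(291,343),0),("beak",c(436,213),0)]:
    print(nm,p[0],np.round(atz(*p,z)[:2]))
E
```

```text
disc side [445. 354.]
disc scene [444. 356.]
lens side [456. 281.]
lens scene [456. 281.]
hub scene [586. 323.]
foot side [572. 331.]
foot scene [573. 336.]
bc side [408. 402.]
bc side [594. 273.]
bc side [392. 303.]
bc scene [388. 312.]
bc scene [402. 419.]
bc scene [592. 283.]
mouth side [ 573. -222.]
tsb side [ 612. -246.]
tsb side [ 543. -256.]
tsb side [ 521. -106.]
hous side [ 561. -128.]
collar side [ 396. -103.]
collar scene [392. -98.]
knob side [ 420. -223.]
knob scene [ 411. -216.]
tip side [377. -14.]
crb side [ 397. -241.]
crb side [ 446. -232.]
crb side [358. -55.]
crb scene [404. -40.]
crb scene [357. -42.]
crb scene [ 388. -236.]
tape side [396.  72.]
tape scene [396.  70.]
beak side [544.   6.]
beak scene [546.  -1.]
```

View pics/wrist0.png

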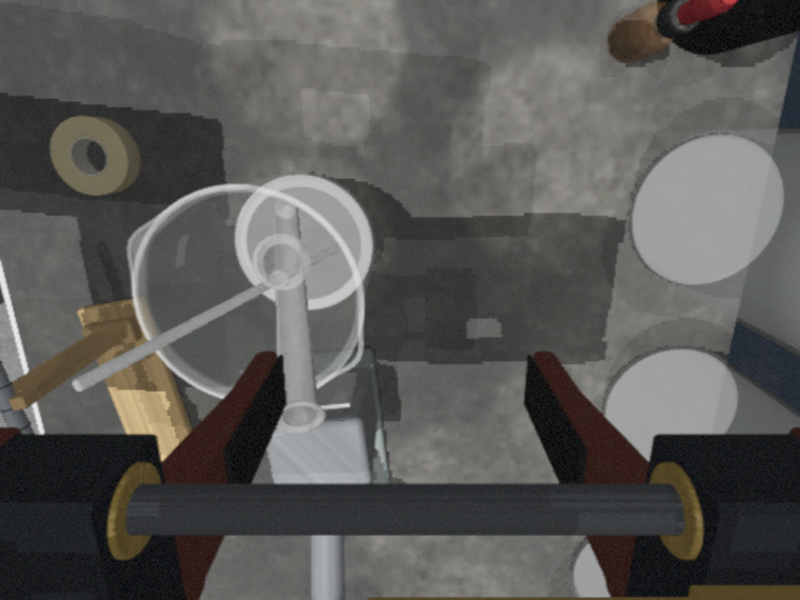

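Checks agree: disc (445,355), hinge (573,333) at 130 mm, lens at 128 mm and 0.59 rad. That puts the peg at about (407,259). Next I move above it.

```bash
cat >> h.py <<'E'
from scipy.spatial.transform import Rotation as Ro
def down(deg):  # tool down, tool x (not y) at azimuth deg+90, tool y at azimuth deg
    a=np.radians(deg); y=np.array([np.cos(a),np.sin(a),0]); z=np.array([0,0,-1.]); return np.c_[np.cross(y,z),y,z]
def plan(R0,p0,R1,p1):
    d=R0.T@(np.array(p1)-p0)/300; r=Ro.from_matrix(R0.T@R1).as_rotvec()/1.5
    print("shift",np.round(d,4).tolist(),"turn",np.round(r,4).tolist())
E
echo
```

>>> step_arm(
  deltas=[
    [[0,0,-0.26],[0,0,0],1],
    [[0,0,-0.26],[0,0,0],1],
    [[0.863,-0.727,-0.26],[0,0,-0.9],1],
    [[0.863,-0.727,-0.26],[0,0,-0.9],1],
    [[0.863,-0.727,-0.26],[0,0,-0.9],1],
    [[0.863,-0.727,-0.26],[0,0,-0.9],1],
    [[0.863,-0.727,-0.26],[0,0,-0.9],1],
    [[0.863,-0.727,-0.26],[0,0,-0.9],1],
    [[0.863,-0.727,-0.26],[0,0,-0.9],1],
    [[0.863,-0.727,-0.26],[0,0,-0.9],1],
    [[0.863,-0.727,-0.26],[0,0,-0.9],1],
    [[0.863,-0.727,-0.26],[0,0,-0.9],1],
    [[0.863,-0.727,-0.26],[0,0,-0.9],1],
    [[0.863,-0.727,-0.26],[0,0,-0.9],1],
    [[0.863,-0.727,-0.26],[0,0,-0.9],1],
    [[0.863,-0.727,-0.26],[0,0,-0.9],1],
  ],
)

```text
t: 1.48
ee_pos: [406.9, 258.8, 300.6]
orientation: [-0.351, -3.122, 0.0]
ft_force: [0.2, -0.0, -0.2]
width: 87.9
grasp_force: 0.0
```

>>> step_arm(
  deltas=[
    [[0,0,0],[0,0,-0.426],1],
    [[0,0,0],[0,0,-0.426],1],
    [[0,0,0],[0,0,-0.426],1],
    [[0,0,0],[0,0,-0.426],1],
    [[0,0,0],[0,0,-0.426],1],
    [[0,0,0],[0,0,-0.426],1],
    [[0,0,0],[0,0,-0.426],1],
  ],
)

```text
t: 2.07
ee_pos: [407.0, 258.7, 300.6]
orientation: [0.645, -3.074, 0.0]
ft_force: [0.5, -0.1, -0.4]
width: 87.7
grasp_force: 0.0
```

```bash
cat >> h.py <<'E'
def snap(n,fn):
    import cv2; from workcell import get_image
    d=get_image(n); np.save(fn+".npy",d["T"]); cv2.imwrite(fn+".png",cv2.resize(d["pixels"][:,:,::-1],(800,600),interpolation=cv2.INTER_CUBIC))
def wz(fn,u,v,z):  # 800x600 pixel of wrist picture
    return atz(None,u*.7,v*.7,z,np.load(fn+".npy"),344.5305,283.233,206.555)
E
python3 - <<'E'
from h import *; from workcell import *
o=get_obs();print(o["ee_pos"],o["qpos"],Ro.from_rotvec(o["orientation"]).as_matrix().round(3).tolist())
snap("wrist","pics/w1")
E
```

```text
[407.00772864 258.6781848  300.58191883] [ 5.41448006e-01  1.18259610e-01  1.85525230e+00  5.30739755e-05
  1.16828642e+00 -1.44290462e+00] [[-0.916, -0.402, -0.0], [-0.402, 0.916, -0.0], [0.0, 0.0, -1.0]]
```

View pics/w1.png

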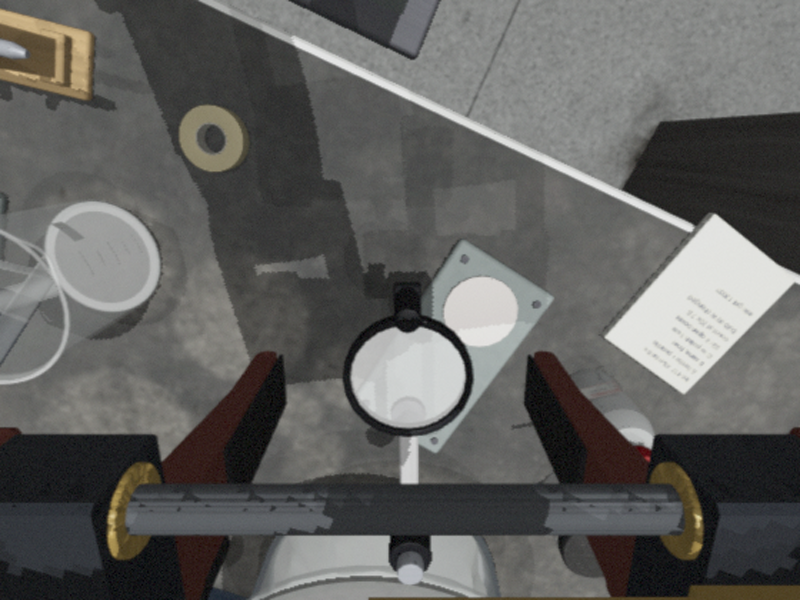

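Run:
```python
from h import *
f="pics/w1"
for n,u,v,z in [("lens",408,374,190),("pegtop",407,320,232),("tab",407,290,194),("disc",481,311,16),("hubtop",410,568,210),("foot",408,412,14),("bc",463,240,12),("bc",552,298,12),("bc",436,450,12),("tape",214,138,9)]: print(n,wz(f,u,v,z).round(1))
```

```text
lens [454.6 282.  190. ]
pegtop [408.2 260.7 232. ]
tab [404.5 259.2 194. ]
disc [445.1 355.6  16. ]
hubtop [573.2 335.6 210. ]
foot [575.3 336.3  14. ]
bc [390.2 310.4  12. ]
bc [406.8 413.3  12. ]
bc [606.5 382.8  12. ]
tape [396.7  71.5   9. ]
```

Everything agrees: hinge (574,335), disc (445.2,355.5), peg (407.6,261.3), swing needed −33°. Next I descend and grip the peg.

>>> step_arm(
  deltas=[
    [[-0.005,0.007,0.332],[0,0,0],0],
    [[-0.005,0.007,0.332],[0,0,0],0],
    [[-0.005,0.007,0.332],[0,0,0],0],
    [[-0.005,0.007,0.332],[0,0,0],0],
    [[-0.005,0.007,0.332],[0,0,0],-1],
    [[-0.005,0.007,0.332],[0,0,0],-1],
    [[-0.005,0.007,0.332],[0,0,0],-1],
    [[-0.005,0.007,0.332],[0,0,0],-1],
    [[-0.005,0.007,0.332],[0,0,0],-1],
    [[-0.005,0.007,0.332],[0,0,0],-1],
  ],
)

```text
t: 2.95
ee_pos: [407.8, 261.7, 201.9]
orientation: [-0.651, 3.072, 0.001]
ft_force: [0.4, -0.3, 0.4]
width: 24.7
grasp_force: 0.0
```

Run:
```python
from h import *; from workcell import *
o=get_obs();R=Ro.from_rotvec(o["orientation"]).as_matrix();p=o["ee_pos"];print(p,o["width"],o["ft_force"])
H=np.array([574,335,0]);
for a in np.linspace(0,-32.95,13)[1:]:
    Z=Ro.from_euler('z',a,degrees=True).as_matrix(); plan(R,p,Z@R,H+Z@(p-H))
```

```text
[407.76504923 261.66600202 201.88402773] 24.683875419150272 [ 0.44836055 -0.32683196  0.42669535]
shift [-0.0008, 0.029, 0.0] turn [0.0, -0.0, 0.0319]
shift [-0.0029, 0.058, 0.0] turn [0.0001, -0.0, 0.0639]
shift [-0.0065, 0.0868, 0.0] turn [0.0001, -0.0, 0.0958]
shift [-0.0114, 0.1154, 0.0] turn [0.0002, -0.0, 0.1278]
shift [-0.0177, 0.1437, 0.0001] turn [0.0002, -0.0, 0.1597]
shift [-0.0253, 0.1717, 0.0001] turn [0.0003, -0.0, 0.1917]
shift [-0.0342, 0.1993, 0.0001] turn [0.0003, -0.0, 0.2236]
shift [-0.0445, 0.2264, 0.0001] turn [0.0004, -0.0001, 0.2556]
shift [-0.0561, 0.2531, 0.0001] turn [0.0004, -0.0001, 0.2875]
shift [-0.0689, 0.2791, 0.0002] turn [0.0005, -0.0001, 0.3195]
shift [-0.083, 0.3045, 0.0002] turn [0.0005, -0.0001, 0.3514]
shift [-0.0982, 0.3292, 0.0002] turn [0.0006, -0.0001, 0.3834]
```

>>> step_arm(
  deltas=[
    [[0,0,0],[0,0,0],-1],
    [[0,0,0],[0,0,0],-1],
    [[0,0,0],[0,0,0],-1],
    [[0,0,0],[0,0,0],-1],
    [[-0.001,0.029,0],[0,0,0.032],-1],
    [[-0.003,0.058,0],[0,0,0.064],-1],
    [[-0.0065,0.087,0],[0,0,0.096],-1],
    [[-0.0115,0.1155,0],[0,0,0.128],-1],
    [[-0.018,0.1435,0],[0,0,0.16],-1],
    [[-0.0255,0.1715,0],[0,0,0.192],-1],
    [[-0.034,0.1995,0],[0,0,0.224],-1],
    [[-0.0445,0.2265,0],[0,0,0.256],-1],
    [[-0.056,0.253,0],[0,0,0.2875],-1],
    [[-0.069,0.279,0],[0,0,0.3195],-1],
    [[-0.083,0.3045,0],[0,0,0.3515],-1],
    [[-0.098,0.329,0],[0,0,0.3835],-1],
    [[-0.098,0.329,0],[0,0,0.3835],-1],
    [[-0.098,0.329,0],[0,0,0.3835],0],
    [[-0.098,0.329,0],[0,0,0.3835],0.5],
    [[-0.098,0.329,0],[0,0,0.3835],0.5],
  ],
)

```text
t: 4.62
ee_pos: [394.1, 363.0, 200.8]
orientation: [-0.245, -3.132, 0.001]
ft_force: [0.8, -0.6, -0.8]
width: 30.1
grasp_force: 0.0
```

>>> step_arm(
  deltas=[
    [[0,0,-0.1],[0,0,0],0.5],
    [[0,0,-0.2],[0,0,0],0.5],
    [[0,0,-0.3],[0,0,0],0.5],
    [[0,0,-0.3],[0,0,0],0.5],
  ],
)

```text
t: 4.95
ee_pos: [396.6, 365.1, 296.7]
orientation: [0.246, 3.126, 0.01]
ft_force: [1.0, 1.0, 1.3]
width: 56.5
grasp_force: 0.0
```

Run:
```python
from h import *; from workcell import *
o=get_obs();print(o["ee_pos"],o["qpos"],Ro.from_rotvec(o["orientation"]).as_matrix().round(3).tolist())
snap("wrist","pics/w2")
```

```text
[396.5556326  365.0979382  296.68101581] [ 7.22145618e-01  2.10273128e-01  1.75231638e+00 -1.97223419e-04
  1.16995640e+00 -6.91654788e-01] [[-0.988, 0.156, 0.007], [0.156, 0.988, 0.006], [-0.006, 0.007, -1.0]]
```

View pics/w2.png

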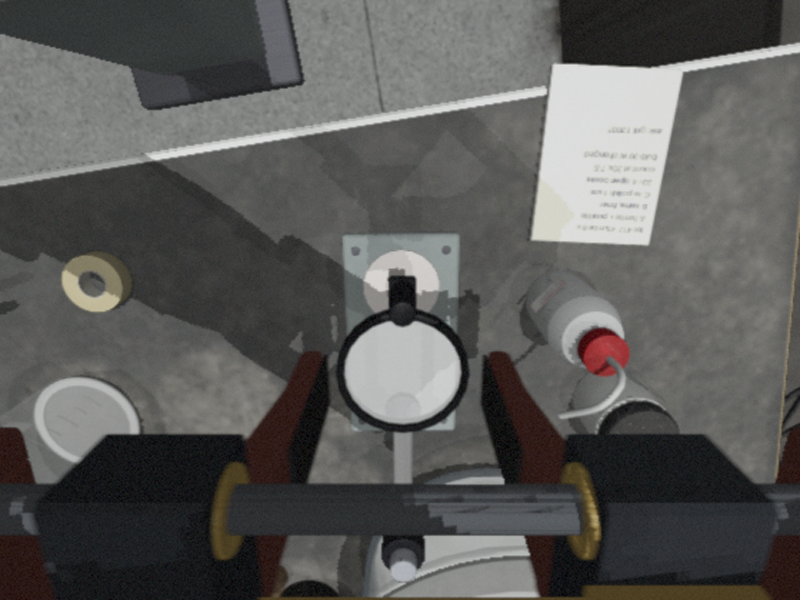

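Lens ring centre is at (403,369), over the disc, which is around (401,284). I check that numerically and plan the move to the rod.

Run:
```python
from h import *; from workcell import *
f="pics/w2"
for n,u,v,z in [("lens",403,369,190),("peg",402,317,232),("disc",401,286,16),("hubtop",403,563,210)]: print(n,wz(f,u,v,z).round(1))
o=get_obs();R=Ro.from_rotvec(o["orientation"]).as_matrix();p=o["ee_pos"]
plan(R,p,down(12),[409,-166,300])
plan(down(57),p,down(12),[409,-166,300])
```

```text
lens [444.4 357.1 190. ]
peg [395.7 364.2 232. ]
disc [445.1 355.7  16. ]
hubtop [570.8 336.9 210. ]
shift [-0.3203, -1.739, -0.0266] turn [0.0043, 0.0005, 0.8029]
shift [-1.0001, -1.4584, -0.02] turn [0.0, 0.0, 0.5236]
```

The lens is within 2 mm. Moving above the rod.

>>> step_arm(
  deltas=[
    [[-0.16,-0.87,-0.027],[0,0,0],1],
    [[-0.16,-0.87,-0.027],[0,0,0],1],
    [[-0.16,-0.87,-0.027],[0,0,0],1],
    [[-0.16,-0.87,-0.027],[0,0,0],1],
    [[-0.16,-0.87,-0.027],[0,0,0],1],
    [[-0.16,-0.87,-0.027],[0,0,0],1],
    [[-0.16,-0.87,-0.027],[0,0,0],1],
  ],
)

```text
t: 5.58
ee_pos: [399.3, 94.2, 297.9]
orientation: [-0.249, -3.13, 0.003]
ft_force: [0.6, 1.1, -0.6]
width: 88.0
grasp_force: 0.0
```

>>> step_arm(
  deltas=[
    [[-0.16,-0.87,0],[0,0,0.803],1],
    [[-0.16,-0.87,0],[0,0,0.803],1],
    [[-0.16,-0.87,0],[0,0,0.803],1],
    [[-0.16,-0.87,0],[0,0,0.803],1],
    [[-0.16,-0.87,0],[0,0,0.803],1],
    [[-0.16,-0.87,0],[0,0,0.803],1],
    [[-0.16,-0.87,0],[0,0,0.803],1],
    [[-0.16,-0.87,0],[0,0,0.803],1],
    [[-0.16,-0.87,0],[0,0,0.803],1],
    [[-0.16,-0.87,0],[0,0,0.803],1],
    [[-0.16,-0.87,0],[0,0,0.803],1],
    [[-0.16,-0.87,0],[0,0,0.803],1],
    [[-0.16,-0.87,0],[0,0,0.803],1],
    [[-0.16,-0.87,0],[0,0,0.803],1],
  ],
)

```text
t: 6.75
ee_pos: [407.1, -166.8, 298.8]
orientation: [-1.974, -2.443, 0.0]
ft_force: [0.2, -0.2, 0.2]
width: 87.6
grasp_force: 0.0
```

Run:
```python
from h import *; from workcell import *
o=get_obs();print(o["ee_pos"],o["qpos"],Ro.from_rotvec(o["orientation"]).as_matrix().round(3).tolist())
snap("wrist","pics/w3")
```

```text
[ 407.13591292 -166.84467004  298.80792396] [-4.15934569e-01  4.88507468e-02  1.93681968e+00 -6.39193527e-05
  1.15652693e+00 -6.27205641e-01] [[-0.21, 0.978, -0.001], [0.978, 0.21, 0.0], [0.0, -0.001, -1.0]]
```

View pics/w3.png

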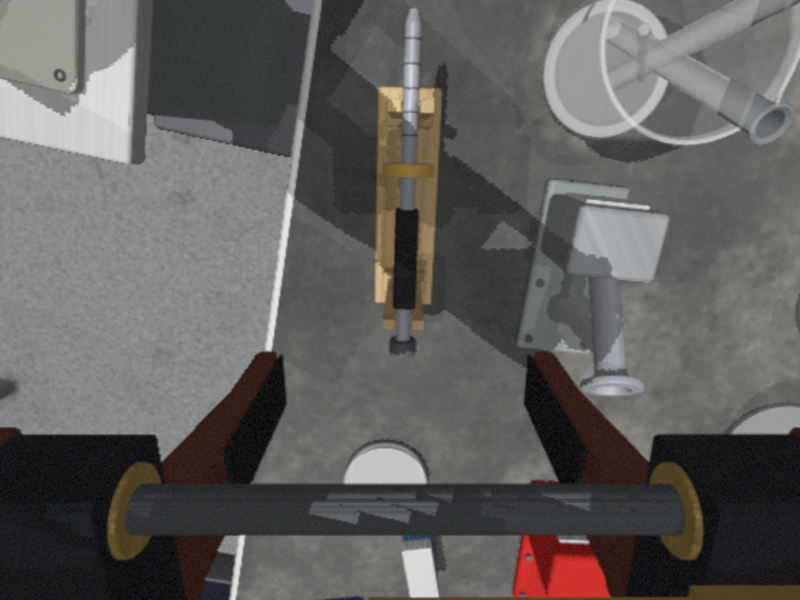

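Rod: tip (413,12), handle ends (407,210) and (405,308), knob (402,348). Tube: mouth (612,387), stand base corners (550,181), (628,188), (519,347).

Run:
```python
from h import *
f="pics/w3"
W={}
for n,u,v,z in [("tip",413,12,125),("colfront",409.5,165,125),("h1",407,210,125),("h2",405,308,125),("knob",402.5,346,125),("mouth",612,387,140),("b1",550,181,12),("b2",628,188,12),("b3",519,347,12),("hA",578,275,95),("hB",654,281,95),("hC",586,202,95),("hD",667,213,95)]:
    W[n]=wz(f,u,v,z); print(n,W[n].round(1))
for a,b in [("knob","tip"),("h2","h1"),("b3","b1"),("b1","b2"),("hA","hC"),("hB","hD"),("hA","hB"),("hC","hD")]:
    d=W[b]-W[a]; print(a,b,np.linalg.norm(d).round(1),np.degrees(np.arctan2(d[1],d[0])).round(1))
```

```text
tip [378.6 -12.7 125. ]
colfront [ 395.6 -100.6  125. ]
h1 [ 400.2 -129.9  125. ]
h2 [ 413.6 -198.9  125. ]
knob [ 418.1 -228.4  125. ]
mouth [ 572.4 -221.7  140. ]
b1 [523.1 -93.2  12. ]
b2 [593.2 -84.4  12. ]
b3 [ 540.9 -253.6   12. ]
hA [ 540.4 -154.9   95. ]
hB [ 599.3 -147.2   95. ]
hC [ 528.6 -100.6   95. ]
hD [589.8 -95.7  95. ]
knob tip 219.2 100.4
h2 h1 70.3 101.0
b3 b1 161.4 96.3
b1 b2 70.6 7.1
hA hC 55.6 102.2
hB hD 52.4 100.4
hA hB 59.4 7.5
hC hD 61.4 4.6
```

Rod origin (407.3,−164.6), direction 100.9°. Tube mouth (572.5,−222,140), direction about 97°. Descending to grasp the rod.

>>> step_arm(
  deltas=[
    [[0.007,0.002,0.1],[0,0,0.014],0],
    [[0.007,0.002,0.23],[0,0,0.014],0],
    [[0.007,0.002,0.36],[0,0,0.014],0],
    [[0.007,0.002,0.49],[0,0,0.014],0],
    [[0.007,0.002,0.6],[0,0,0.014],0],
    [[0.007,0.002,0.643],[0,0,0.014],0],
    [[0.007,0.002,0.643],[0,0,0.014],0],
    [[0.007,0.002,0.643],[0,0,0.014],-1],
    [[0.007,0.002,0.643],[0,0,0.014],-1],
    [[0.007,0.002,0.643],[0,0,0.014],-1],
    [[0.007,0.002,0.643],[0,0,0.014],-1],
    [[0.007,0.002,0.643],[0,0,0.014],-1],
    [[0.007,0.002,0.643],[0,0,0.014],-1],
    [[0.007,0.002,0.643],[0,0,0.014],-1],
    [[0.007,0.002,0.643],[0,0,0.014],-1],
    [[0.007,0.002,0.643],[0,0,0.014],-1],
  ],
)

```text
t: 8.13
ee_pos: [407.9, -165.2, 107.3]
orientation: [2.002, 2.419, 0.0]
ft_force: [-2.9, -0.9, 8.4]
width: 15.9
grasp_force: 30.0
```

Run:
```python
from workcell import *
o=get_obs();print(o["ee_pos"],o["width"],o["grasp_force"],o["ft_force"],o["moment"])
```

```text
[ 407.85475298 -165.15133447  107.28183624] 15.91199553525259 29.974985718727112 [-2.89331679 -0.86466794  8.44983472] [-0.08710661  0.4083079  -0.13292264]
```

Gripped: width 15.9 mm, force 30 N. Lifting and planning the pre-insertion pose.

>>> step_arm(
  deltas=[
    [[0,0,-0.03],[0,0,0],-1],
    [[0,0,-0.08],[0,0,0],-1],
    [[0,0,-0.18],[0,0,0],-1],
    [[0,0,-0.3],[0,0,0],-1],
    [[0,0,-0.42],[0,0,0],-1],
    [[0,0,-0.5],[0,0,0],-1],
    [[0,0,-0.5],[0,0,0],-1],
  ],
)

```text
t: 8.72
ee_pos: [410.3, -166.0, 262.0]
orientation: [1.997, 2.413, 0.005]
ft_force: [1.1, 0.4, -1.0]
width: 15.5
grasp_force: 30.0
```

```bash
cat >> h.py <<'E'
M=np.array([572.5,-222,140.]); YAW=97.
def bore():
    a,s=np.radians(YAW),np.radians(40); return np.array([np.cos(s)*np.cos(a),np.cos(s)*np.sin(a),-np.sin(s)])
def tube_pose(depth,off=(.6,0,-17.7),tipx=155):  # tip at depth along bore from mouth -> R, TCP
    b=bore(); a=np.radians(YAW-90); y=np.array([np.cos(a),np.sin(a),0]); R=np.c_[b,y,np.cross(b,y)]
    return R, M+b*(depth-tipx)-R@np.array(off)
def now():
    from workcell import get_obs
    o=get_obs(); return Ro.from_rotvec(o["orientation"]).as_matrix(),o["ee_pos"],o
E
python3 - <<'E'
from h import *
R,p,o=now(); print(p,o["width"],o["ft_force"],o["moment"],o["qpos"].round(2))
R1,p1=tube_pose(-50); print(p1,R1.round(3).tolist()); plan(R,p,R1,p1)
for q in [(430/1,0)]: pass
print("red",atz("side",.7*500,.7*430,100).round())
E
```

```text
[ 410.26432213 -165.95707166  261.97892913] 15.526610875874988 [ 1.05144143  0.38578922 -0.98578164] [-0.03644663 -0.0679725  -0.01042574] [-0.41  0.09  1.98  0.    1.06 -0.6 ]
[ 593.08081677 -389.61730152  258.59814591] [[-0.093, 0.993, 0.078], [0.76, 0.122, -0.638], [-0.643, 0.0, -0.766]]
shift [-0.8463, 0.4589, 0.0199] turn [0.0209, -0.4617, 0.0403]
red [ 623. -496.  100.]
```

>>> step_arm(
  deltas=[
    [[-0.1,0.057,0],[0,0,0],-1],
    [[-0.2,0.115,0],[0,0,0],-1],
    [[-0.3,0.17,0],[0,0,0],-1],
    [[-0.4,0.23,0],[0.002,-0.046,0.004],-1],
    [[-0.5,0.28,0],[0.004,-0.115,0.01],-1],
    [[-0.6,0.34,0],[0.008,-0.185,0.016],-1],
    [[-0.7,0.4,0],[0.012,-0.26,0.022],-1],
    [[-0.8,0.44,0.02],[0.015,-0.33,0.03],-1],
    [[-0.846,0.459,0.02],[0.019,-0.4,0.036],-1],
    [[-0.846,0.459,0.02],[0.021,-0.462,0.04],-1],
    [[-0.846,0.459,0.02],[0.021,-0.462,0.04],-1],
    [[-0.846,0.459,0.02],[0.021,-0.462,0.04],-1],
    [[-0.846,0.459,0.02],[0.021,-0.462,0.04],-1],
    [[-0.846,0.459,0.02],[0.021,-0.462,0.04],-1],
  ],
)

```text
t: 9.88
ee_pos: [590.4, -388.8, 251.1]
orientation: [1.693, 1.919, -0.619]
ft_force: [0.9, 0.1, -1.0]
width: 15.9
grasp_force: 30.0
```

Run:
```python
from h import *
import cv2
R,p,o=now(); print(p,o["width"],o["ft_force"],o["moment"],o["qpos"].round(2))
R1,p1=tube_pose(-50); print(p1); plan(R,p,R1,p1)
snap("wrist","pics/w4"); snap("side","pics/s4"); snap("scene","pics/sc4")
a=cv2.imread("pics/w4.png")[:,:]; a=cv2.resize(a,(400,300))
b=cv2.resize(cv2.imread("pics/s4.png")[250:450,340:607],(400,300),interpolation=cv2.INTER_CUBIC)
c=cv2.resize(cv2.imread("pics/w4.png")[0:450,100:700],(800,600))
cv2.imwrite("pics/m4.png",np.vstack([np.hstack([a,b]),np.hstack([cv2.resize(cv2.imread("pics/sc4.png")[210:390,300:540],(400,300),interpolation=cv2.INTER_CUBIC),a*0])]))
```

```text
[ 590.35410117 -388.78688333  251.11255622] 15.932112362637238 [ 0.89934004  0.11806562 -1.00817238] [0.43249035 0.06107861 0.03371163] [-0.35  0.44  1.72 -0.87  0.85  0.08]
[ 593.08081677 -389.61730152  258.59814591]
shift [-0.0189, 0.0085, -0.0168] turn [-0.0042, -0.004, 0.0032]
```

View pics/m4.png

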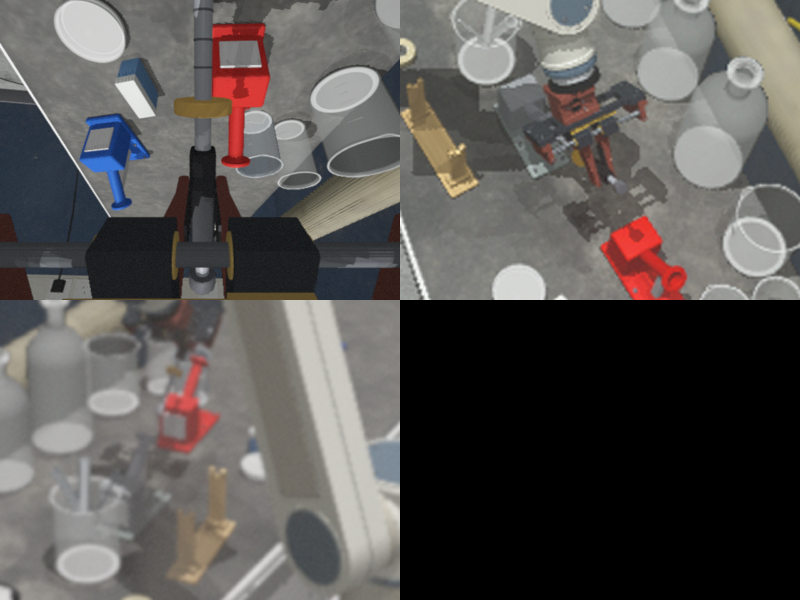

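The rod is straight in the grip (wrist view: collar about (406,214), handle front about (404,300) at full scale). I check its pitch in the grip by projection, and look closely at the collar.

Run:
```python
from h import *
import cv2
R,p,o=now()
T=np.load("pics/w4.npy")
for rz in (-4,0,4):
  Q=Ro.from_euler('y',rz,degrees=True).as_matrix()
  for x in (35,61,65,140):
    w=R@(Q@np.array([x,0,0])+[.6,0,-17.7])+p; c=T[:3,:3].T@(w-T[:3,3]); print(rz,x,(np.array([344.53*c[0]/c[2]+283.23,344.53*c[1]/c[2]+206.56])/.7).round(1))
a=cv2.imread("pics/w4.png")[0:400,300:520]
g=cv2.cvtColor(a,cv2.COLOR_BGR2HSV)
m=cv2.inRange(g,(14,90,40),(32,255,255)); ys,xs=np.nonzero(m[120:290]); print("brass rows",np.percentile(ys+120,[1,50,99]),"cols",np.percentile(xs+300,[1,50,99]))
# dark handle rows along col 405
col=cv2.imread("pics/w4.png")[240:340,405].mean(1).round().astype(int); print(col[::4])
R1,p1=tube_pose(-50); plan(R,p,R1,p1)
```

```text
-4 35 [406.6 301.4]
-4 61 [406.7 217.9]
-4 65 [406.7 204.4]
-4 140 [406.9 -84.3]
0 35 [406.7 303.6]
0 61 [406.8 219.6]
0 65 [406.8 205.8]
0 140 [ 407.1 -103.2]
4 35 [406.7 306.5]
4 61 [406.8 222.4]
4 65 [406.9 208.5]
4 140 [ 407.4 -121.6]
brass rows [195. 215. 234.] cols [349. 405. 461.]
[ 96  96  97  97  96  97 102 103 109 116 114 117 116 117 116 115  24  20
  28  22  25  28  33  27  32]
shift [-0.0182, 0.0088, -0.0169] turn [-0.0042, -0.0032, 0.0029]
```

Run:
```python
from h import *
import cv2
R,p,o=now()
T=np.load("pics/w4.npy")
for a in (-4,-2,0,2,4):
  Q=Ro.from_euler('y',a,degrees=True).as_matrix(); out=[]
  for x,D in((61,34),(112,10)):
    w=R@(Q@np.array([x,0,0])+[.6,0,-17.7])+p; c=T[:3,:3].T@(w-T[:3,3]); out+=[round(D*344.53/c[2]/.7,1),round((344.53*c[1]/c[2]+206.56)/.7)]
  print(a,out)
g=cv2.imread("pics/w4.png").astype(int)
for v in (6,20,40,215): print(v,g[v,340:470:(2 if v<50 else 4)].mean(1).round().astype(int).tolist())
```

```text
-4 [np.float64(112.8), 218, np.float64(36.1), 32]
-2 [np.float64(114.3), 219, np.float64(37.1), 28]
0 [np.float64(116.0), 220, np.float64(38.2), 25]
2 [np.float64(117.6), 221, np.float64(39.3), 22]
4 [np.float64(119.3), 222, np.float64(40.5), 19]
6 [101, 102, 104, 106, 106, 102, 107, 103, 106, 102, 101, 102, 102, 102, 98, 99, 99, 102, 102, 105, 103, 102, 100, 103, 117, 137, 144, 150, 155, 152, 109, 96, 102, 107, 102, 96, 93, 91, 93, 91, 85, 86, 81, 86, 90, 90, 91, 93, 93, 90, 87, 105, 101, 104, 118, 113, 109, 104, 105, 104, 102, 91, 89, 95, 107]
20 [100, 96, 97, 100, 98, 101, 105, 103, 102, 101, 99, 96, 95, 95, 93, 97, 96, 101, 99, 100, 104, 101, 99, 81, 76, 82, 87, 95, 92, 67, 70, 70, 79, 86, 84, 73, 71, 64, 62, 58, 54, 49, 47, 69, 103, 106, 112, 115, 120, 118, 121, 128, 129, 120, 115, 115, 113, 110, 109, 112, 113, 114, 115, 120, 114]
40 [101, 101, 97, 97, 96, 94, 95, 95, 94, 93, 96, 97, 98, 101, 101, 101, 101, 100, 99, 107, 110, 116, 120, 116, 97, 86, 88, 90, 93, 93, 96, 97, 99, 101, 103, 99, 92, 91, 89, 88, 87, 86, 90, 119, 129, 130, 131, 127, 120, 116, 113, 115, 119, 122, 122, 122, 121, 120, 124, 126, 124, 118, 115, 85, 71]
215 [108, 112, 88, 84, 84, 83, 88, 85, 88, 92, 91, 92, 91, 90, 90, 91, 94, 93, 91, 91, 93, 93, 95, 91, 89, 85, 89, 84, 86, 88, 78, 88, 96]
```

Pitch is about 0 to +2°, inside the funnel's tolerance. I correct the pose and advance the tip to the funnel.

>>> step_arm(
  deltas=[
    [[-0.018,0.009,-0.017],[-0.004,-0.003,0.003],-1],
    [[-0.018,0.009,-0.017],[-0.004,-0.003,0.003],-1],
    [[-0.018,0.009,-0.017],[-0.004,-0.003,0.003],-1],
    [[-0.018,0.009,-0.017],[-0.004,-0.003,0.003],-1],
    [[-0.018,0.009,-0.017],[-0.004,-0.003,0.003],-1],
  ],
)

```text
t: 10.45
ee_pos: [593.0, -388.9, 257.6]
orientation: [1.689, 1.912, -0.616]
ft_force: [-0.2, -0.6, -0.5]
width: 16.1
grasp_force: 30.0
```

Run:
```python
from h import *
R,p,o=now(); print(p,o["ft_force"],o["qvel"].round(3))
for d in(-50,5): plan(R,p,*tube_pose(d))
```

```text
[ 593.03064389 -388.90542269  257.61619993] [-0.18925602 -0.59561447 -0.51962185] [ 0.002  0.003  0.002 -0.001 -0.001  0.002]
shift [-0.0039, -0.0001, -0.001] turn [-0.0006, -0.0001, 0.001]
shift [0.1794, 0.0001, -0.0009] turn [-0.0006, -0.0001, 0.001]
```

>>> step_arm(
  deltas=[
    [[0.06,0,-0.001],[0,0,0],-1],
    [[0.11,0,-0.001],[0,0,0],-1],
    [[0.15,0,-0.001],[0,0,0],-1],
    [[0.165,0,-0.001],[0,0,0],-1],
    [[0.18,0,-0.001],[0,0,0],-1],
    [[0.18,0,-0.001],[0,0,0],-1],
  ],
)

```text
t: 10.95
ee_pos: [587.9, -347.3, 222.7]
orientation: [1.689, 1.913, -0.617]
ft_force: [0.3, -0.7, -0.4]
width: 15.6
grasp_force: 30.0
```

Run:
```python
from h import *; import cv2
R,p,o=now(); print(p,o["ft_force"],o["moment"])
for d in(5,50): plan(R,p,*tube_pose(d))
from workcell import get_image
a=get_image("side")["pixels"][180:300,240:400,::-1]; cv2.imwrite("pics/s5.png",cv2.resize(a,(800,600),interpolation=cv2.INTER_CUBIC))
```

```text
[ 587.93942119 -347.27186035  222.70026489] [ 0.34696602 -0.72968663 -0.43363285] [ 0.34458766  0.08181465 -0.01675188]
shift [-0.0025, -0.0002, -0.0003] turn [-0.0006, -0.0003, 0.0016]
shift [0.1475, 0.0002, -0.0002] turn [-0.0006, -0.0003, 0.0016]
```

View pics/s5.png

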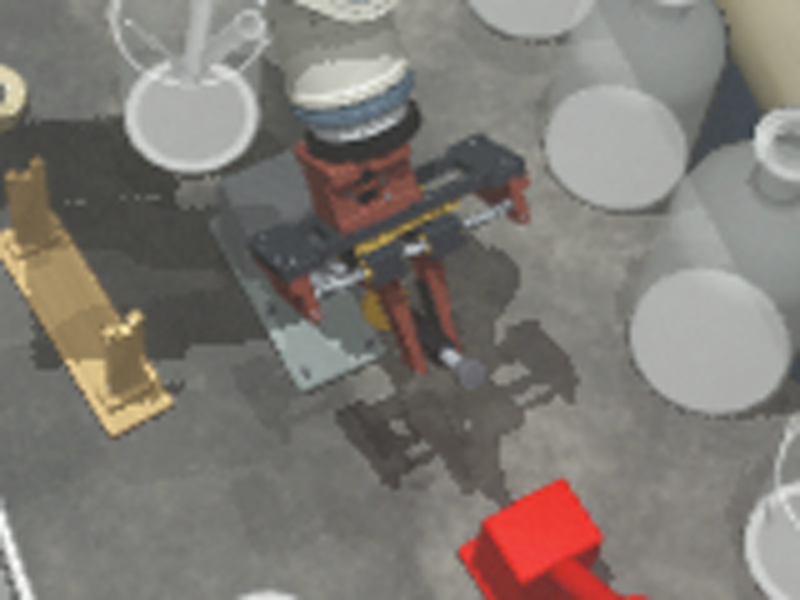

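The gripper holds the rod (knob at (470,372)) with no contact yet. The tip is hidden, so I continue by force.

>>> step_arm(
  deltas=[
    [[0.02,0,0],[0,0,0],-1],
    [[0.04,0,0],[0,0,0],-1],
    [[0.06,0,0],[0,0,0],-1],
    [[0.06,0,0],[0,0,0],-1],
  ],
)

```text
t: 11.33
ee_pos: [585.7, -333.1, 210.5]
orientation: [1.689, 1.913, -0.617]
ft_force: [0.5, 1.3, -0.7]
width: 16.1
grasp_force: 30.0
```

Run:
```python
from h import *
R,p,o=now(); print(p,o["ft_force"],o["moment"], "tool force",(R.T@o["ft_force"]).round(2))
for d in(25,):
  plan(R,p,*tube_pose(d))
w=R@np.array([.6-68,0,-17.7])+p; f,cx,cy,T=C["side"]; w=w+np.array([5.1-5.1,0,0])
# knob predicted at the last picture (tcp 587.9,-347.3,222.7)
w=R@np.array([.6-72,0,-17.7])+[587.94,-347.27,222.7]; c=T[:,:3].T@(w-T[:,3]); print("knob pred",f*c[0]/c[2]+cx,f*c[1]/c[2]+cy)
```

```text
[ 585.73936445 -333.13372244  210.52184592] [ 0.4964031   1.26445301 -0.68317574] [ 0.38445984  0.0024626  -0.02740849] tool force [ 1.35  0.65 -0.24]
shift [0.0015, 0.0013, -0.0007] turn [-0.001, -0.0006, 0.0017]
knob pred 335.15854267354416 255.18460356904382
```

The tip is past the funnel with only about 1 N. Going on to depth 60.

>>> step_arm(
  deltas=[
    [[0.03,0.001,0],[0,0,0],-1],
    [[0.06,0.001,0],[0,0,0],-1],
    [[0.09,0.001,0],[0,0,0],-1],
    [[0.12,0.001,0],[0,0,0],-1],
    [[0.12,0.001,0],[0,0,0],-1],
  ],
)

```text
t: 11.75
ee_pos: [582.4, -304.9, 186.6]
orientation: [1.689, 1.915, -0.618]
ft_force: [-0.7, 0.2, -1.4]
width: 15.6
grasp_force: 30.0
```

Run:
```python
from h import *
R,p,o=now(); print(p,o["ft_force"],o["moment"], "tool force",(R.T@o["ft_force"]).round(2))
for d in(60,90): plan(R,p,*tube_pose(d))
```

```text
[ 582.3674926  -304.94240533  186.60066961] [-0.65494962  0.20061349 -1.35904295] [ 0.43798782  0.01981644 -0.00340513] tool force [ 1.09 -0.62  0.86]
shift [-0.0055, 0.001, -0.001] turn [-0.0012, -0.0009, 0.0026]
shift [0.0945, 0.0014, -0.0008] turn [-0.0012, -0.0009, 0.0026]
```

>>> step_arm(
  deltas=[
    [[0.03,0.001,0],[0,0,0],-1],
    [[0.06,0.001,0],[0,0,0],-1],
    [[0.08,0.001,0],[0,0,0],-1],
    [[0.09,0.001,0],[0,0,0],-1],
    [[0.096,0.001,0],[0,0,0],-1],
    [[0.1,0.001,0],[0,0,0],-1],
    [[0.1,0.001,0],[0,0,0],-1],
  ],
)

```text
t: 12.33
ee_pos: [580.7, -285.7, 171.2]
orientation: [1.687, 1.908, -0.621]
ft_force: [-2.3, -8.9, 6.5]
width: 15.8
grasp_force: 30.0
```

Run:
```python
from h import *
R,p,o=now(); print(p,o["ft_force"],o["moment"], "tool force",(R.T@o["ft_force"]).round(2))
plan(R,p,*tube_pose(90))
```

```text
[ 580.67083402 -285.73932658  171.16873358] [-2.28121191 -8.92890976  6.49610931] [-1.45818279  0.2658118  -0.34155797] tool force [-10.75  -3.36   0.6 ]
shift [0.0122, -0.0011, 0.0008] turn [-0.0014, 0.0032, 0.0007]
```

Axial force is about −11 N at an estimated depth of 86 mm, so the collar is probably on the mouth. I push a little more to tell a stop from a jam.

>>> step_arm(
  deltas=[
    [[0.006,0,0],[0,0,0],-1],
    [[0.012,0,0],[0,0,0],-1],
    [[0.012,0,0],[0,0,0],-1],
  ],
)

```text
t: 12.58
ee_pos: [580.6, -285.5, 171.4]
orientation: [1.686, 1.903, -0.625]
ft_force: [-3.6, -19.9, 14.6]
width: 16.0
grasp_force: 30.0
```

```bash
cat > col.py <<'E'
from h import *; import cv2; from workcell import get_image
# brass collar and grey flange in the wrist view: column profile through the collar edge regions
d=get_image("wrist"); im=d["pixels"]; cv2.imwrite("pics/w5.png",im[:,:,::-1])
hs=cv2.cvtColor(im,cv2.COLOR_RGB2HSV)
for u in (262,266,285,302,306):
    print(u,[(int(h),int(s),int(v)) for h,s,v in hs[100:176:4,u]])
E
python3 - <<'E'
from h import *
R,p,o=now(); print(p,o["ft_force"],o["moment"], "tool force",(R.T@o["ft_force"]).round(2))
plan(R,p,*tube_pose(90))
E
python3 col.py
```

```text
[ 580.6438274  -285.50108479  171.36038664] [ -3.5810208  -19.89022465  14.61335397] [-3.60192803  0.34982353 -0.5086984 ] tool force [-24.17  -5.97   1.47]
shift [0.012, -0.0011, 0.0018] turn [-0.002, 0.0066, -0.0001]
262 [(108, 14, 94), (105, 17, 91), (105, 17, 88), (98, 12, 88), (120, 11, 92), (98, 12, 87), (113, 11, 89), (113, 11, 92), (109, 22, 94), (103, 19, 94), (103, 19, 92), (20, 131, 105), (20, 144, 117), (21, 149, 118), (19, 146, 117), (20, 147, 116), (19, 100, 117), (30, 6, 123), (23, 9, 119)]
266 [(107, 19, 93), (120, 11, 91), (96, 14, 93), (105, 17, 92), (105, 11, 94), (100, 17, 89), (130, 9, 89), (114, 14, 91), (110, 16, 98), (113, 11, 97), (120, 11, 91), (19, 125, 106), (19, 141, 119), (21, 149, 115), (20, 157, 117), (19, 146, 119), (20, 126, 119), (30, 8, 122), (21, 14, 127)]
285 [(105, 20, 104), (111, 18, 101), (105, 15, 104), (110, 15, 102), (105, 15, 101), (107, 18, 99), (107, 17, 104), (107, 20, 90), (107, 17, 106), (100, 15, 99), (101, 21, 97), (21, 51, 85), (19, 144, 122), (20, 154, 116), (20, 150, 117), (19, 145, 118), (20, 153, 142), (100, 16, 95), (120, 13, 95)]
302 [(114, 13, 96), (130, 16, 96), (120, 13, 97), (98, 11, 92), (113, 11, 93), (105, 11, 90), (105, 17, 89), (110, 17, 89), (107, 18, 98), (95, 16, 96), (110, 16, 93), (19, 79, 94), (20, 157, 117), (19, 143, 137), (20, 147, 134), (19, 144, 136), (19, 144, 133), (0, 198, 160), (0, 194, 196)]
306 [(99, 20, 91), (114, 15, 87), (110, 17, 90), (105, 17, 91), (100, 17, 89), (105, 11, 92), (120, 14, 94), (99, 20, 89), (116, 20, 100), (100, 16, 98), (98, 11, 93), (18, 87, 97), (20, 147, 123), (20, 145, 135), (19, 144, 131), (20, 145, 128), (12, 167, 119), (1, 205, 138), (1, 199, 195)]
```

Run:
```python
import cv2
hs=cv2.cvtColor(cv2.imread("pics/w5.png"),cv2.COLOR_BGR2HSV)
for v in (132,138,141,152): print(v,[(int(h),int(s),int(x)) for h,s,x in hs[v,212:356:6]])
```

```text
132 [(26, 17, 108), (42, 12, 104), (20, 15, 102), (45, 5, 97), (130, 9, 85), (114, 14, 91), (105, 11, 92), (125, 16, 97), (114, 13, 97), (110, 16, 98), (105, 15, 100), (105, 15, 102), (120, 14, 108), (100, 15, 104), (108, 12, 103), (107, 18, 98), (114, 13, 99), (100, 16, 94), (116, 19, 96), (99, 20, 91), (114, 14, 90), (23, 17, 122), (30, 12, 128), (30, 12, 127)]
138 [(20, 7, 111), (20, 7, 109), (30, 7, 104), (20, 7, 103), (105, 12, 85), (102, 14, 88), (103, 20, 90), (105, 17, 91), (103, 19, 96), (130, 8, 95), (95, 17, 92), (111, 19, 93), (100, 16, 98), (100, 8, 93), (98, 11, 94), (102, 13, 95), (108, 13, 95), (108, 14, 94), (113, 11, 93), (108, 14, 93), (111, 21, 87), (17, 14, 132), (18, 10, 124), (30, 13, 119)]
141 [(38, 9, 116), (30, 9, 109), (20, 7, 108), (10, 14, 112), (30, 12, 110), (16, 32, 104), (0, 3, 83), (110, 8, 90), (105, 17, 91), (114, 13, 95), (128, 22, 92), (109, 21, 95), (105, 11, 93), (105, 22, 93), (96, 14, 91), (108, 14, 90), (105, 11, 91), (120, 11, 91), (110, 17, 88), (110, 8, 92), (38, 9, 119), (26, 15, 118), (30, 15, 120), (20, 7, 117)]
152 [(25, 13, 117), (18, 11, 114), (30, 7, 110), (30, 5, 106), (15, 5, 107), (20, 37, 104), (20, 163, 108), (20, 144, 115), (19, 144, 117), (21, 149, 115), (20, 148, 119), (20, 146, 122), (20, 148, 119), (20, 144, 119), (19, 143, 130), (19, 143, 137), (20, 153, 128), (21, 153, 122), (20, 151, 105), (30, 4, 120), (30, 13, 119), (24, 10, 123), (23, 16, 126), (18, 10, 122)]
```

The grey flange (100 px wide, concentric) sits directly against the collar, so the rod is seated. I hold briefly, then withdraw along the bore.

>>> step_arm(
  deltas=[
    [[0,0,0],[0,0,0],-1],
    [[0,0,0],[0,0,0],-1],
    [[-0.01,0,0],[0,0,0],-1],
    [[-0.03,0,0],[0,0,0],-1],
    [[-0.07,0,0],[0,0,0],-1],
    [[-0.13,0,0],[0,0,0],-1],
    [[-0.2,0,0],[0,0,0],-1],
    [[-0.27,0,0],[0,0,0],-1],
    [[-0.34,0,0],[0,0,0],-1],
    [[-0.41,0,0],[0,0,0],-1],
    [[-0.48,0,0],[0,0,0],-1],
    [[-0.52,0,0],[0,0,0],-1],
    [[-0.52,0,0],[0,0,0],-1],
    [[-0.52,0,0],[0,0,0],-1],
    [[-0.52,0,0],[0,0,0],-1],
  ],
)

```text
t: 13.88
ee_pos: [594.6, -398.8, 266.0]
orientation: [1.69, 1.913, -0.617]
ft_force: [0.5, 0.2, -1.0]
width: 15.4
grasp_force: 30.0
```

Run:
```python
from h import *; import cv2; from workcell import get_image
R,p,o=now(); print(p,o["ft_force"],o["width"],o["grasp_force"])
print("tip",(R@np.array([155.6,0,-17.7])+p).round(1))
hs=cv2.cvtColor(get_image("wrist")["pixels"],cv2.COLOR_RGB2HSV)
m=cv2.inRange(hs,(14,110,60),(26,255,255)); m[200:]=0; n,_,st,ce=cv2.connectedComponentsWithStats(m); i=1+st[1:,4].argmax(); print(st[i],ce[i])
# waypoints: level, lifted, then over to the stand
plan(R,p,down(7),[560,-330,330])
plan(down(7),[560,-330,330],down(0),[405,-130,330])
plan(down(0),[405,-130,330],down(0),[445.2,160,330])
```

```text
[ 594.56999592 -398.81744268  266.00609666] [ 0.48546635  0.19655599 -0.96486896] 15.407966735718674 29.976293742656708
tip [ 578.3 -269.2  179.7]
[ 244  136   80   29 2004] [283.52145709 150.38323353]
shift [0.0486, -0.0868, -0.3186] turn [-0.0016, 0.4647, 0.0011]
shift [0.7247, -0.4316, 0.0] turn [0.0, 0.0, 0.0814]
shift [0.9667, 0.134, 0.0] turn [0.0, 0.0, 0.0]
```

The rod is out with no slip in the grip. Levelling it, then transferring over to the stand.

>>> step_arm(
  deltas=[
    [[0,0,-0.1],[0,0.05,0],-1],
    [[0.01,-0.02,-0.18],[0,0.13,0],-1],
    [[0.02,-0.04,-0.25],[0,0.21,0],-1],
    [[0.03,-0.06,-0.3],[0,0.29,0],-1],
    [[0.05,-0.087,-0.319],[0,0.37,0],-1],
    [[0.05,-0.087,-0.319],[-0.001,0.43,0.001],-1],
    [[0.05,-0.087,-0.319],[-0.001,0.465,0.001],-1],
    [[0.05,-0.087,-0.319],[-0.001,0.465,0.001],-1],
    [[0.05,-0.087,-0.319],[-0.001,0.465,0.001],-1],
    [[0.05,-0.087,-0.319],[-0.001,0.465,0.001],-1],
    [[0.05,-0.087,-0.319],[-0.001,0.465,0.001],-1],
  ],
)

```text
t: 14.85
ee_pos: [560.3, -329.3, 330.2]
orientation: [2.08, 2.354, -0.002]
ft_force: [0.1, 0.6, -0.9]
width: 15.8
grasp_force: 30.0
```

Run:
```python
from h import *
R,p,o=now(); print(p,R.round(3).tolist(),o["qvel"].round(2),o["qpos"].round(2))
plan(R,p,down(0),[430,-90,330])
plan(down(0),[430,-90,330],down(0),[444.5,120,330])
```

```text
[ 560.25048712 -329.25077087  330.22506185] [[-0.123, 0.992, -0.001], [0.992, 0.123, -0.001], [-0.001, -0.001, -1.0]] [ 0.   -0.   -0.01  0.01  0.01 -0.  ] [-0.55  0.36  1.46 -0.    1.31 -0.67]
shift [0.8448, -0.3329, 0.0002] turn [-0.0005, 0.0007, 0.0821]
shift [0.7, 0.0483, 0.0] turn [0.0, 0.0, 0.0]
```

>>> step_arm(
  deltas=[
    [[0.05,-0.02,0],[0,0,0.005],-1],
    [[0.15,-0.06,0],[0,0,0.015],-1],
    [[0.26,-0.1,0],[0,0,0.025],-1],
    [[0.37,-0.145,0],[0,0,0.036],-1],
    [[0.48,-0.19,0],[0,0,0.047],-1],
    [[0.59,-0.23,0],[0,0,0.058],-1],
    [[0.7,-0.275,0],[0,0,0.068],-1],
    [[0.79,-0.31,0],[0,0,0.077],-1],
    [[0.845,-0.333,0],[0,0.001,0.082],-1],
    [[0.845,-0.333,0],[0,0.001,0.082],-1],
    [[0.845,-0.333,0],[0,0.001,0.082],-1],
  ],
)

```text
t: 15.77
ee_pos: [430.2, -90.0, 331.1]
orientation: [2.218, 2.223, 0.002]
ft_force: [0.2, -0.9, -1.1]
width: 15.7
grasp_force: 30.0
```

>>> step_arm(
  deltas=[
    [[0.05,0.003,0],[0,0,0],-1],
    [[0.15,0.01,0],[0,0,0],-1],
    [[0.26,0.018,0],[0,0,0],-1],
    [[0.37,0.026,0],[0,0,0],-1],
    [[0.48,0.033,0],[0,0,0],-1],
    [[0.59,0.04,0],[0,0,0],-1],
    [[0.66,0.046,0],[0,0,0],-1],
    [[0.7,0.048,0],[0,0,0],-1],
    [[0.7,0.048,0],[0,0,0],-1],
    [[0.7,0.048,0],[0,0,0],-1],
    [[0.7,0.048,0],[0,0,0],-1],
  ],
)

```text
t: 16.68
ee_pos: [445.3, 118.3, 330.7]
orientation: [-2.223, -2.22, -0.001]
ft_force: [-0.6, 1.2, -0.9]
width: 15.8
grasp_force: 30.0
```

Run:
```python
from h import *
R,p,o=now(); print(p,R.round(3).tolist(),o["qvel"].round(2),o["grasp_force"])
plan(R,p,down(0),[444.7,120,87])
```

```text
[445.3197682  118.30135588 330.65283767] [[0.001, 1.0, 0.0], [1.0, -0.001, 0.0], [0.0, 0.0, -1.0]] [-0.01 -0.01  0.01  0.    0.    0.  ] 29.975996911525726
shift [0.0054, -0.0022, 0.8122] turn [0.0001, -0.0002, -0.0009]
```

>>> step_arm(
  deltas=[
    [[0.005,-0.002,0.05],[0,0,0],-1],
    [[0.005,-0.002,0.15],[0,0,0],-1],
    [[0.005,-0.002,0.27],[0,0,0],-1],
    [[0.005,-0.002,0.39],[0,0,0],-1],
    [[0.005,-0.002,0.51],[0,0,0],-1],
    [[0.005,-0.002,0.62],[0,0,0],-1],
    [[0.005,-0.002,0.71],[0,0,0],-1],
    [[0.005,-0.002,0.78],[0,0,0],-1],
    [[0.005,-0.002,0.812],[0,0,0],-1],
    [[0.005,-0.002,0.812],[0,0,0],-1],
    [[0.005,-0.002,0.812],[0,0,0],-1],
    [[0.005,-0.002,0.812],[0,0,0],-1],
  ],
)

```text
t: 17.68
ee_pos: [445.6, 120.7, 88.5]
orientation: [2.223, 2.219, 0.004]
ft_force: [0.4, -0.2, -0.5]
width: 16.0
grasp_force: 30.0
```

Run:
```python
from h import *
R,p,o=now(); print(p,R.round(3).tolist(),o["ft_force"])
tip=R@np.array([155.6,0,-17.7])+p; print(tip)
plan(R,p,down(0),[444.7,356-155.6,87])
```

```text
[445.57203346 120.71394639  88.45475325] [[0.002, 1.0, 0.002], [1.0, -0.002, 0.001], [0.001, 0.002, -1.0]] [ 0.39974986 -0.1536504  -0.46225648]
[445.77843086 276.28784604 106.38152508]
shift [0.2656, -0.0033, 0.0052] turn [0.0016, -0.001, -0.0011]
```

Sliding in slowly under the lens.

>>> step_arm(
  deltas=[
    [[0.03,-0.002,0],[0,0,0],-1],
    [[0.07,-0.003,0],[0,0,0],-1],
    [[0.11,-0.003,0],[0,0,0],-1],
    [[0.15,-0.003,0],[0,0,0],-1],
    [[0.19,-0.003,0],[0,0,0],-1],
    [[0.22,-0.003,0],[0,0,0],-1],
    [[0.245,-0.003,0],[0,0,0],-1],
    [[0.26,-0.003,0],[0,0,0],-1],
    [[0.266,-0.003,0],[0,0,0],-1],
    [[0.266,-0.003,0],[0,0,0],-1],
    [[0.266,-0.003,0],[0,0,0],-1],
    [[0.266,-0.003,0],[0,0,0],-1],
    [[0.266,-0.003,0],[0,0,0],-1],
  ],
)

```text
t: 18.77
ee_pos: [443.6, 200.2, 87.3]
orientation: [-2.223, -2.219, -0.001]
ft_force: [-0.4, 0.9, -0.9]
width: 15.5
grasp_force: 30.0
```

Run:
```python
from h import *; import cv2; from workcell import get_image
R,p,o=now(); print(p,o["ft_force"],o["qvel"].round(3),o["grasp_force"])
print("tip",(R@np.array([155.6,0,-17.7])+p).round(1))
# lens check: dark ring in wrist view vs projection of ring at (444.5,356.3,195)
d=get_image("wrist");T=d["T"];im=cv2.cvtColor(d["pixels"],cv2.COLOR_RGB2GRAY);cv2.imwrite("pics/w6.png",d["pixels"][:,:,::-1])
def pr(w): c=T[:3,:3].T@(np.array(w)-T[:3,3]); return (344.53*c[:2]/c[2]+[283.23,206.56]).round(1)
print("lens ring pts:",[pr([444.5+37*np.cos(a),356.3+37*np.sin(a),195]).tolist() for a in np.radians([0,90,180,270])],"tip",pr(R@np.array([155.6,0,-17.7])+p))
for dx in(-90,-60,0,60,90):
  for s in (0,):
    a=np.radians(270+dx*0.9); u,v=pr([444.5+37*np.cos(a),356.3+37*np.sin(a),195]); print(dx,u,v,im[int(round(v)),int(round(u))] if 0<=v<420 and 0<=u<560 else None)
```

```text
[443.55550346 200.2355454   87.28279892] [-0.39745881  0.89203488 -0.9041343 ] [ 0.001  0.001 -0.    -0.002  0.     0.002] 29.97594952583313
tip [443.8 355.8 105.1]
lens ring pts: [[731.6, -789.3], [309.3, -2060.6], [-131.7, -788.4], [296.0, -216.8]] tip [ 285.3 -128.3]
-90 -103.3 -671.9 None
-60 11.8 -409.2 None
0 296.0 -216.8 None
60 582.9 -410.0 None
90 701.6 -672.8 None
```

Tip estimate is (443.8,355.8,105) with nothing touching. A last numeric check that the lens still stands over the disc, from the scene camera.

Run:
```python
from h import *; import cv2; from workcell import get_image
for n in ("scene","side"):
  d=get_image(n); f,cx,cy,T=C[n]; g=cv2.cvtColor(d["pixels"],cv2.COLOR_RGB2GRAY).astype(float)
  best=[]
  for x in range(420,472,2):
    for y in range(330,384,2):
      val=[]
      for r,sg in((37,-1),(28,.5),(46,.5)):
        a=np.linspace(0,2*np.pi,60); w=np.c_[x+r*np.cos(a),y+r*np.sin(a),np.full(60,194.)]
        c=(w-T[:,3])@T[:,:3]; u=f*c[:,0]/c[:,2]+cx; v=f*c[:,1]/c[:,2]+cy
        val.append(sg*cv2.remap(g.astype(np.float32),u.astype(np.float32)[None],v.astype(np.float32)[None],1).mean())
      best.append((sum(val),x,y))
  print(n,sorted(best)[-4:])
R,p,o=now(); print(p,o["t"],o["grasp_force"])
```

```text
scene [(np.float32(39.745792), 444, 362), (np.float32(40.62736), 446, 358), (np.float32(40.909565), 444, 360), (np.float32(42.704197), 446, 360)]
side [(np.float32(7.218178), 422, 366), (np.float32(7.590809), 424, 364), (np.float32(7.6701775), 424, 362), (np.float32(7.889488), 422, 364)]
[443.61707616 200.37522438  87.34443449] 18.9167 29.976082742214203
```

The scene camera puts the lens at about (446,360), within 5 mm of the disc and of the tip. The side fit scored low, as the arm is in the way there, so I disregard it. Handing in.

```bash
python3 -c "
from workcell import *
print(close_job())"
```

```text
the job is handed in; nothing more can be done
None
```

The job is handed in after about 19 s of the 72 s allowed, but no verdict came back: by my readings the lens is over the disc (within about 5 mm), the rod was seated to its collar and drawn right out, and it is now held level with its tip about 5 mm from the lens axis at 105 mm height.

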